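# Seat the flow-cell cover crisscross

### The arm

A 6-joint arm with a two-finger parallel gripper is mounted at the origin on the work surface. World frame = base frame: x ahead of the robot, y to its left, z up, the work surface at z = 0. Lengths are in m, angles in rad, forces in N, time in s.
With the tool pointing down it reaches from about 0.375 to 0.975 m from the base axis. Payload 3.8 kg.
Tool frame: the origin (TCP) lies on the centre line of the jaws, within the pads' length; the fingertips stand 14 mm ahead of it and the grasp point (between the pads) lies 5 mm behind it; z points along the fingers, y is the line along which they close (so a half turn about z gives the same grasp; the last joint's range is limited). The gripper opens to 85 mm and grips with 20 to 120 N. Pads are 22 mm wide; open, the fingers measure 114 mm over their backs; the gripper's body (76 mm by 85 mm) begins 54 mm behind the grasp point. The pads swing forward as they close: fully open they stand 13 mm farther back than shut.
Start: joints at [1.153, 0.264, 1.604, -0, 1.274, -0.037], TCP at [0.251, 0.627, 0.245] pointing down, gripper open.
Joint ranges: [-2.63, 2.63], [-0.94, 2.18], [0.31, 2.57], [-1.31, 4.45], [0, 2.66], [-2.55, 2.55]. Speed limits (rad/s): [2.57, 2.57, 3.14, 3.14, 3.14, 3.14].

### API

Orientations are given as a rotation vector (axis times angle).
In Python, from workcell import bot, eyes, spot_in gives the robot as it stands.
- The arm moves only by the tool carry_out, never from a script. Its argument "series" is text: rows parted by semicolons, each of 4 numbers parted by spaces: the shift along the world's x, y, z in m, then the turn about the world's z in degrees. In form: tx ty tz roll; .... A call has 1 to 20 rows; each row shifts and turns the commanded pose from where the row before left it; what a row does not reach is not made up. A row lasts 1/8 s, in which the tool goes at most 62.5 mm and 10.7 degrees, less where a joint would pass 70% of its speed; a pose out of reach is approached as far as the arm can. A call is refused whole if a number of a shift passes 0.0625 or a number of a turn 10.7, either way. A call with a gripper value outside its range is refused whole. "jaw" is the gripper command: -1 is shut, 1 is fully open, values between are in proportion, set as the call begins (left out, the last holds). The fingers move at their own pace and stop on an object; "grip_force" is the grip in N (left out, the last holds). Time passes only in rows, so rows that do not move let the fingers close. It gives the time, the measured TCP pose, the force, the opening and the grip force at its end, in the units of the state.
- bot.read_state(): the state, without advancing time (a new reading comes with each control period).
- eyes.read_camera(name): name is "scene" or "top"; returns (picture, depth): 400x640x3 uint8, blue, green, red; 400x640 float32, m along the optical axis (not along the pixel's ray), 0 where there is no reading.
- eyes.get_calibration(name): a dict with "K" (3x3 intrinsics, pixels), "distortion" ([k1, k2, p1, p2, k3] as OpenCV has them; the pictures are not rectified), "position" and "rotation" of the camera in the world. Camera axes: x right, y down, z forward; pixel columns grow to the right and rows downward; lengths in m; the calibration is good to about 2 mm. A picture is of the moment at which its call begins. get_calibration takes no time and is no camera call.
- bot.finish_job(): hands the job in; it is judged then, once.
Trained networks look in the newest picture that a camera, given by its name, has taken for a name from the list of things; names that differ only in an ending like _2 or _b are one class to them, and where a whole thing is asked for, a point or a joint stands for the part that bears it (a point fixed in the world has none). Each returns a list of dicts, best first, with "score" (0 to 1); they miss things now and then, are a little off and sometimes report something else, mostly with a low value. They report only what shows in the picture. A call takes as long as a camera call. They do not tell look-alikes from the thing itself.
- spot_in(camera, target): "rect" ([centre column, centre row, width, height] in pixels, round what is visible of it).
The state is a dict: "time": time; "q": joint angles; "joint_vel": joint speeds; "joint_torque": joint torques, N m; "tool_pos": TCP position; "tcp_rot": TCP orientation; "wrist_force": force on the tool from outside, world axes, zero at the start; "torque": the same for the moment, N m; "width": opening from 0.0 (shut) to 1.0 (fully open); "grip_force": force on a finger pad.
Only numpy, scipy, OpenCV 4.12 (cv2) and the standard library are available. Lean on these libraries where they do the work, as an engineer would, in place of code of your own. Each camera call takes 0.05 s, during which the arm holds its last target. There are 200 camera calls.

### The job

Clamp the flow cell's cover down level with its four lever nuts, working crisscross (a nut, then the one diagonally opposite, then the other two) in two rounds: first turn each lever clockwise by about 60 degrees, then in a second crisscross round turn each on until it clearly resists, and stop there without forcing it. Never let the cover get strongly tipped, end with it flat and all four nuts tight, and do not disturb the bottle, jar and beaker.

Things in the scene. Friction and masses are not known exactly. Their poses are not given: they have to be found in the camera images.
- housing: cream flow-cell housing fixed to the bench, 210 x 210 x 60 mm, two steel hose tails on its far face; origin: centre of its underside on the bench; x away from the robot (turned up to 30 deg), y left, z up. On it a 144 mm square steel cover with four black lever nuts on 8 mm steel studs, 55 mm from the centre in x and in y; stud ends 120 mm above the bench, higher than the levers.
- cover_centre (a point): centre of the top face of the square steel cover (144 x 144 x 10 mm), z normal to it; a round window ring there, 68 mm across, stands 4 mm proud. The top face is 73 mm above the bench when seated and starts 3.1 mm higher, level, on four spring pads. The nuts press it down; pressing it by hand does not help.
- hub0 (a point): top centre, on the turning axis, of black clamping-lever nut 0 at the far left corner of the cover (housing x +55, y +55 mm), diagonally opposite nut 2. Hub 20 mm across, 31 mm tall. x axis: the lever's direction. Clockwise seen from above tightens; it sinks 2 mm per radian and stands 104 mm above the bench when just tight.
- hub1 (a point): top centre, on the turning axis, of black clamping-lever nut 1 at the near left corner of the cover (housing x -55, y +55 mm), diagonally opposite nut 3. Hub 20 mm across, 31 mm tall. x axis: the lever's direction. Clockwise seen from above tightens; it sinks 2 mm per radian and stands 104 mm above the bench when just tight.
- hub2 (a point): top centre, on the turning axis, of black clamping-lever nut 2 at the near right corner of the cover (housing x -55, y -55 mm), diagonally opposite nut 0. Hub 20 mm across, 31 mm tall. x axis: the lever's direction. Clockwise seen from above tightens; it sinks 2 mm per radian and stands 104 mm above the bench when just tight.
- hub3 (a point): top centre, on the turning axis, of black clamping-lever nut 3 at the far right corner of the cover (housing x +55, y -55 mm), diagonally opposite nut 1. Hub 20 mm across, 31 mm tall. x axis: the lever's direction. Clockwise seen from above tightens; it sinks 2 mm per radian and stands 104 mm above the bench when just tight.
- lever0 (a point): point near the end of nut 0's lever, 40 mm from the turning axis, at mid height of the lever (7 mm below the hub's top); x axis outward along the lever, z up. The lever is a level bar 10 mm wide, 14 mm tall, reaching 45 mm from the axis, underside 17 mm above the cover; midway in its travel it points roughly outward from the cover's corner.
- lever1 (a point): point near the end of nut 1's lever, 40 mm from the turning axis, at mid height of the lever (7 mm below the hub's top); x axis outward along the lever, z up. Every lever starts 1.55 to 2.2 rad (89 to 126 deg) short of tight, differing and not visible for each nut; so does its direction. Running friction 0.25 N m: 5 to 7 N at the lever's end.
- lever2 (a point): point near the end of nut 2's lever, 40 mm from the turning axis, at mid height of the lever (7 mm below the hub's top); x axis outward along the lever, z up. Every nut has a firm stop where it is tight. There the lever holds to 0.45 N m, then yields on a spring (6 N m per rad) against the hub: 14 N at its end is tight; over 5 deg of yield, 25 N, is forced.
- lever3 (a point): point near the end of nut 3's lever, 40 mm from the turning axis, at mid height of the lever (7 mm below the hub's top); x axis outward along the lever, z up. Every lever stays where it is left when let go; a yielded one springs back in line with its hub.
- bottle_mid (a point): loose white plastic bottle, 60 mm across, 130 mm tall, half-way up; bystander
- jar_mid (a point): loose amber glass jar, 56 mm across, 75 mm tall, half-way up; bystander
- beaker_mid (a point): loose glass beaker, 64 mm across, 80 mm tall, half-way up; bystander
Things that resemble listed ones, but are neither listed nor needed, are in the scene too. What is meant by the part that bears cover_centre is not brown or purple, and is the larger of those in its own colour.

How it is judged:
By the outcome, as a careful person would: the job done as asked, in the order asked, and still so for the second after the job is handed in, with the robot touching nothing.
It also fails if it takes over 72 s, if anything falls off the work surface, if the arm or the gripper's body presses on something with over 40 N, if the wrist force passes 120 N, or if a joint passes its speed limit or range.

## Working session

There is one attempt and no reset: what is moved stays moved. The work goes in short steps, Python scripts to look and compute and a tool call to move; the robot and the scene stay as the last step left them, time stands still between calls to the robot, and variables do not carry over. Pictures are saved under pics/ and viewed, at most 10 in all, crops included, and the job is handed in when it is done.

Besides the shell and the picture viewer there is one more tool, called by a JSON object that holds its "api" and its "payload". carry_out: Moves the arm, as the interface text tells. Its arguments: {"type":"object","properties":{"series":{"type":"string"},"jaw":{"type":"number"},"grip_force":{"type":"number"}},"required":["series"]}

```bash
mkdir -p pics; ls
cat > h.py <<'E'
from workcell import bot, eyes, spot_in
import numpy as np, cv2
def cal(n):
    c=eyes.get_calibration(n); return np.array(c["K"]),np.array(c["distortion"]),np.array(c["position"]),np.array(c["rotation"])
def world(n,u,v,d):
    K,D,p,R=cal(n)
    if R.shape!=(3,3): R=cv2.Rodrigues(R)[0]
    x=cv2.undistortPoints(np.array([[[u,v]]],float),K,D)[0,0]
    return p+R@np.array([x[0]*d,x[1]*d,d])
def at_z(n,u,v,z):
    p=world(n,u,v,0);q=world(n,u,v,1);return p+(q-p)*(z-p[2])/(q[2]-p[2])
def pix(n,P):
    K,D,p,R=cal(n)
    if R.shape!=(3,3): R=cv2.Rodrigues(R)[0]
    return cv2.projectPoints(np.atleast_2d((np.atleast_2d(P)-p)@R),np.zeros(3),np.zeros(3),K,D)[0][:,0]
E
python3 - <<'E'
from h import *
for n in("scene","top"):
    im,d=eyes.read_camera(n); cv2.imwrite(f"pics/{n}0.png",im); np.save(n+"0.npy",d)
    print(n,cal(n)[2],cal(n)[3])
    for t in("cover_centre","hub0","lever0","bottle_mid","jar_mid","beaker_mid"):
        print(t,[(np.round(r["rect"]).astype(int).tolist(),round(r["score"],2)) for r in spot_in(n,t)][:8])
print(bot.read_state())
E
```

```text
pics
scene [ 0.84300415 -0.47692368  0.96480166] [-2.55336618 -0.60320667  0.16433082]
cover_centre [([300, 196, 62, 52], 0.97), ([378, 151, 68, 54], 0.83), ([281, 300, 61, 56], 0.76), ([385, 261, 58, 54], 0.6)]
hub0 [([318, 175, 17, 13], 0.72), ([268, 206, 21, 8], 0.64), ([326, 213, 22, 10], 0.43)]
lever0 [([265, 206, 15, 3], 0.61), ([314, 172, 14, 4], 0.6), ([292, 166, 9, 6], 0.52), ([329, 215, 13, 8], 0.38), ([196, 322, 29, 26], 0.26)]
bottle_mid [([364, 90, 22, 38], 0.85), ([326, 214, 22, 12], 0.64)]
jar_mid [([197, 324, 29, 30], 0.9)]
beaker_mid [([314, 76, 20, 30], 0.85)]
top [ 0.380752   -0.02476083  1.08428911] [-2.21921297  1.99212475 -0.20236204]
cover_centre [([237, 170, 62, 59], 0.91), ([325, 214, 58, 60], 0.73), ([343, 135, 35, 40], 0.68), ([405, 199, 35, 33], 0.59)]
hub0 [([301, 203, 6, 18], 0.54), ([349, 230, 12, 18], 0.5), ([340, 180, 7, 19], 0.46), ([308, 229, 12, 16], 0.41)]
lever0 [([350, 230, 15, 17], 0.71), ([300, 205, 8, 13], 0.57), ([338, 176, 2, 8], 0.41)]
bottle_mid [([175, 201, 27, 26], 0.85)]
jar_mid [([456, 253, 23, 20], 0.67)]
beaker_mid [([166, 261, 31, 26], 0.95), ([299, 204, 3, 13], 0.63)]
{'time': 0.7, 'q': array([ 1.15308857e+00,  2.63826185e-01,  1.60392960e+00, -2.73929378e-05,
        1.27375342e+00, -3.69340611e-02]), 'joint_vel': array([-1.77163667e-06,  1.40954639e-03,  1.14110803e-03,  1.66421961e-04,
        1.06983070e-03, -4.53136295e-04]), 'joint_torque': array([-2.86601367e-03, -5.14849305e+01, -3.67602789e+01, -7.01160133e-06,
        7.18431584e-04, -1.46420552e-05]), 'tool_pos': array([0.25089249, 0.62665367, 0.2453676 ]), 'tcp_rot': array([5.94490373e-01, 3.08478639e+00, 1.18432351e-04]), 'wrist_force': array([-0.05585893,  0.24092606,  0.30129877]), 'torque': array([0.05750392, 0.03981291, 0.02903001]), 'grip_force': 0.0, 'width': 1.0049010574433273}
```

Run:
```python
from h import *
im=cv2.imread("pics/top0.png"); cv2.imwrite("pics/topc.png",cv2.resize(im[110:290,150:480],None,fx=2.4,fy=2.4,interpolation=cv2.INTER_CUBIC))
im=cv2.imread("pics/scene0.png"); cv2.imwrite("pics/scenec.png",cv2.resize(im[50:350,170:430],None,fx=2,fy=2,interpolation=cv2.INTER_CUBIC))
```

```text
(no output)
```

View pics/topc.png

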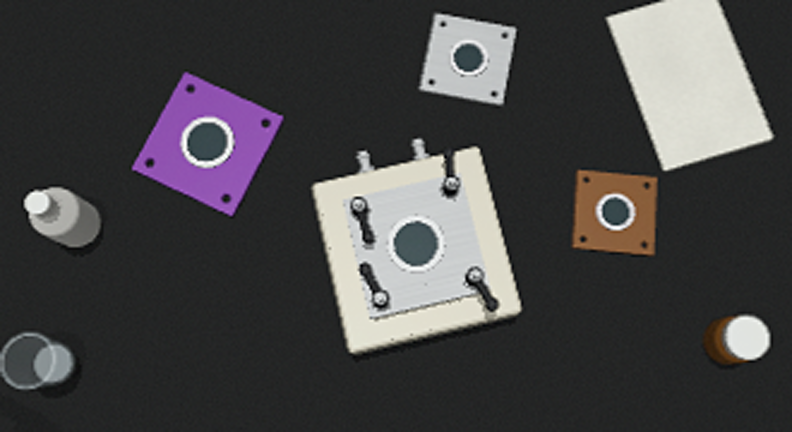

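View pics/scenec.png

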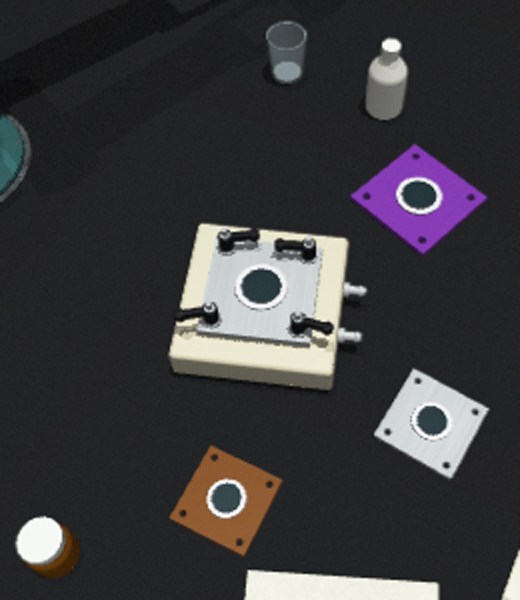

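The target is the steel cover with the four levers on the cream housing (top pixels about 323,212; scene 300,193). The other plates are ruled out: purple (237,170 in top), brown (405,199), and the smaller steel plate (345,134). In the crop, the nut positions in top pixels are:
- nut 0: (299,195)
- nut 1: (308,234)
- nut 2: (348,225)
- nut 3: (338,186)

Next I measure from both views.

```bash
cat > meas.py <<'E'
from h import *
import sys
def cloud(n,im,d):
    K,D,p,R=cal(n)
    if R.shape!=(3,3): R=cv2.Rodrigues(R)[0]
    v,u=np.mgrid[0:400,0:640]
    x=cv2.undistortPoints(np.stack([u,v],-1).reshape(-1,1,2).astype(float),K,D).reshape(400,640,2)
    P=np.dstack([x,np.ones((400,640))])*d[...,None]
    return P@R.T+p
if __name__=="__main__":
  C={}
  for n in("top","scene"):
    im=cv2.imread(f"pics/{n}0.png");d=np.load(n+"0.npy");W=cloud(n,im,d)
    roi=(np.s_[160:270,270:380] if n=="top" else np.s_[150:260,240:360])
    W=W[roi];I=im[roi].astype(int);ok=d[roi]>0
    b,g,r=I[...,0],I[...,1],I[...,2]
    cream=ok&(r>150)&(r-b>12)&(W[...,2]>.05)&(W[...,2]<.068)
    up=ok&(W[...,2]>.045)
    q=W[up][:,:2]; rc=cv2.minAreaRect((q*1000).astype(np.float32))
    print(n,"housing rect mm",rc,"cream z",np.median(W[cream][:,2]),cream.sum())
    z=W[...,2][up];print(np.histogram(z,np.arange(.045,.13,.005)))
    C[n]=(W,I,ok)
    dark=ok&(I.max(-1)<70)&(W[...,2]>.085)&(W[...,2]<.116)
    m=cv2.connectedComponentsWithStats(dark.astype(np.uint8))
    for k in range(1,m[0]):
        if m[2][k,4]>12:
            p=W[m[1]==k]; print("dark",m[2][k].tolist(),p.mean(0).round(4),p.min(0).round(3),p.max(0).round(3))
E
python3 meas.py
```

```text
top housing rect mm ((563.197509765625, -23.686126708984375), (224.5750274658203, 210.07546997070312), 19.482730865478516) cream z 0.05951136635917886 2414
(array([  17,   71, 1507, 1014,   10,  631, 1363,  281,    8,    3,   15,
         62,  259,   24,   23,    9]), array([0.045, 0.05 , 0.055, 0.06 , 0.065, 0.07 , 0.075, 0.08 , 0.085,
       0.09 , 0.095, 0.1  , 0.105, 0.11 , 0.115, 0.12 , 0.125]))
dark [65, 11, 5, 13, 41] [ 0.6528 -0.054   0.1066] [ 0.635 -0.059  0.103] [ 0.669 -0.048  0.112]
dark [64, 27, 7, 5, 16] [ 0.6186 -0.0579  0.0999] [ 0.616 -0.066  0.086] [ 0.624 -0.05   0.108]
dark [26, 36, 10, 15, 56] [0.568  0.0358 0.1062] [0.549 0.023 0.086] [0.587 0.052 0.112]
dark [30, 60, 9, 13, 46] [0.5069 0.0221 0.1066] [0.49  0.009 0.103] [0.522 0.033 0.109]
dark [74, 64, 13, 16, 61] [ 0.5044 -0.1067  0.1048] [ 0.486 -0.122  0.086] [ 0.523 -0.086  0.11 ]
scene housing rect mm ((568.7431640625, -24.588623046875), (235.2414093017578, 212.1258544921875), 20.064044952392578) cream z 0.060212300739472646 2212
(array([  84,  102, 1126, 1292,   37,  347, 1621,  417,   33,   32,   69,
        113,  306,   29,   18,   17]), array([0.045, 0.05 , 0.055, 0.06 , 0.065, 0.07 , 0.075, 0.08 , 0.085,
       0.09 , 0.095, 0.1  , 0.105, 0.11 , 0.115, 0.12 , 0.125]))
dark [39, 14, 21, 11, 103] [0.5047 0.0119 0.1028] [ 0.482 -0.006  0.087] [0.526 0.032 0.11 ]
dark [68, 20, 20, 10, 104] [0.5793 0.0323 0.1022] [0.552 0.02  0.085] [0.601 0.044 0.111]
dark [17, 53, 22, 9, 119] [ 0.5128 -0.1116  0.1034] [ 0.488 -0.129  0.086] [ 0.535 -0.094  0.112]
dark [75, 59, 21, 8, 107] [ 0.6463 -0.0622  0.1031] [ 0.622 -0.072  0.086] [ 0.672 -0.05   0.11 ]
```

```bash
cat > m2.py <<'E'
from meas import *
from scipy.optimize import minimize
sgn=np.array([[55,55],[-55,55],[-55,-55],[55,-55]])/1000
H={};out=[]
for n in("top","scene"):
    im=cv2.imread(f"pics/{n}0.png");d=np.load(n+"0.npy");W=cloud(n,im,d)
    roi=(np.s_[160:270,270:380] if n=="top" else np.s_[150:260,240:360])
    W=W[roi];I=im[roi].astype(int);z=W[...,2]
    mk=((z>.05)&(z<.14)&(d[roi]>0)).astype(np.uint8)
    mk=cv2.morphologyEx(mk,cv2.MORPH_OPEN,np.ones((11,11),np.uint8))
    P=W[(mk>0)&(z<.09)][:,:2]
    rc=cv2.minAreaRect((P*1e4).astype(np.float32));print(n,"rect",np.array(rc[0])/1e4,np.array(rc[1])/1e4,rc[2])
    cov=((z>.071)&(z<.083)&(d[roi]>0)).astype(np.uint8); cov=cv2.morphologyEx(cov,cv2.MORPH_OPEN,np.ones((3,3),np.uint8))
    rc2=cv2.minAreaRect((W[cov>0][:,:2]*1e4).astype(np.float32));print("cover",np.array(rc2[0])/1e4,np.array(rc2[1])/1e4,rc2[2],np.median(z[cov>0]))
    tip=(z>.1125)&(z<.13)&(d[roi]>0)
    m=cv2.connectedComponentsWithStats(tip.astype(np.uint8),connectivity=8)
    for k in range(1,m[0]):
        p=W[m[1]==k]; print("tip",len(p),p.mean(0).round(4))
    # levers: all points .097<z<.1125
    L=(z>.098)&(z<.1125)&(d[roi]>0)
    m=cv2.connectedComponentsWithStats(L.astype(np.uint8),connectivity=8)
    for k in range(1,m[0]):
        p=W[m[1]==k]
        if len(p)>15:
            (vx,vy,x,y)=cv2.fitLine((p[:,:2]).astype(np.float32),cv2.DIST_HUBER,0,.01,.01).ravel()
            t=(p[:,0]-x)*vx+(p[:,1]-y)*vy
            print("lever",len(p),"c",p.mean(0).round(4),"dir deg",round(np.degrees(np.arctan2(vy,vx)),1),"ends",(np.array([x,y])+t.min()*np.array([vx,vy])).round(4),(np.array([x,y])+t.max()*np.array([vx,vy])).round(4))
E
python3 m2.py
```

```text
top rect [ 0.55635469 -0.02610582] [0.21013066 0.21004829] 19.42153549194336
cover [ 0.55663052 -0.0261712 ] [0.14462035 0.1442041 ] 19.502487182617188 0.07630235855862733
tip 9 [ 0.6261 -0.0593  0.1184]
tip 9 [0.5896 0.0438 0.1186]
tip 7 [ 0.5228 -0.0959  0.1191]
tip 8 [0.4862 0.0072 0.1201]
lever 83 c [ 0.641  -0.0569  0.1062] dir deg 9.2 ends [ 0.6165 -0.0609] [ 0.6694 -0.0523]
lever 84 c [0.5729 0.0368 0.1072] dir deg 23.5 ends [0.5492 0.0265] [0.5976 0.0476]
lever 87 c [0.4996 0.0165 0.1066] dir deg 32.6 ends [0.4775 0.0026] [0.5232 0.0319]
lever 94 c [ 0.5096 -0.1056  0.1065] dir deg 37.5 ends [ 0.4874 -0.1226] [ 0.5296 -0.0902]
scene rect [ 0.55744063 -0.02799017] [0.20982593 0.21137686] 19.749801635742188
cover [ 0.55732241 -0.02878878] [0.14467942 0.14570305] 19.32560157775879 0.07699811793777339
tip 11 [0.4883 0.0044 0.1175]
tip 10 [0.5916 0.041  0.1187]
tip 13 [ 0.5251 -0.0987  0.118 ]
tip 12 [ 0.6278 -0.0632  0.1192]
lever 110 c [0.5036 0.0127 0.1054] dir deg 37.8 ends [ 0.4832 -0.0037] [0.5254 0.0291]
lever 112 c [0.5757 0.0331 0.106 ] dir deg 20.0 ends [0.5511 0.0237] [0.6005 0.0417]
lever 124 c [ 0.512  -0.1104  0.1063] dir deg 35.3 ends [ 0.4907 -0.1261] [ 0.5338 -0.0956]
lever 120 c [ 0.6462 -0.0607  0.1057] dir deg 10.9 ends [ 0.6204 -0.0667] [ 0.6723 -0.0567]
```

{"api": "carry_out", "payload": {"series": "0.0256 -0.0498 0 3.7;0.0256 -0.0498 0 3.7;0.0256 -0.0498 0 3.7;0.0256 -0.0498 0 3.7;0.0256 -0.0498 0 3.7;0.0256 -0.0498 0 3.7;0.0256 -0.0498 0 3.7;0.0256 -0.0498 0 3.7;0.0256 -0.0498 0 3.7;0.0256 -0.0498 -0.02 3.7;0.0256 -0.0498 -0.03 3.7;0.0256 -0.0498 -0.03 4;0 0 0 0", "jaw": -0.05, "grip_force": 30}}

```text
time: 2.33
tool_pos: [0.5565, 0.0273, 0.1634]
tcp_rot: [0.615, -3.076, -0.0]
wrist_force: [-0.5, 0.2, 0.5]
width: 0.477
grip_force: 0.0
```

```bash
cat > go.py <<'E'
# usage: go.py nut lever_world_deg psi_deg turn_deg zstart
from h import *
import sys
HUB=np.array([[.5905,.0427],[.487,.006],[.5237,-.0974],[.627,-.061]])
R=.035
def state():
    s=bot.read_state(); M=cv2.Rodrigues(s["tcp_rot"])[0]
    return s,np.array(s["tool_pos"]),np.degrees(np.arctan2(M[1,0],M[0,0]))
def mom(n):
    s,p,psi=state(); r=p[:2]-HUB[n]; F=s["wrist_force"]
    a=np.degrees(np.arctan2(r[1],r[0]))
    return f"t {s['time']:.2f} p {p.round(4)} psi {psi:.1f} az {a%360:.1f} r {np.hypot(*r)*1e3:.1f} F {F.round(1)} Tz {s['torque'][2]:.2f} Mhub(F) {r[0]*F[1]-r[1]*F[0]:.2f} w {s['width']:.3f} q6 {np.degrees(s['q'][5]):.0f}"
def arc(n,a0,a1,k,z=True):
    a=np.radians(np.linspace(a0,a1,k+1)); P=np.c_[np.cos(a),np.sin(a)]*R
    return "\n".join(f"{d[0]:.4f} {d[1]:.4f} {-.002*np.radians(abs(a1-a0))/k:.4f} {(a1-a0)/k:.2f};" for d in np.diff(P,axis=0))
if __name__=="__main__":
    n=int(sys.argv[1]); print(mom(n))
    if len(sys.argv)>2:
        L,psi=map(float,sys.argv[2:4]); s,p,ps=state()
        t=HUB[n]+R*np.array([np.cos(np.radians(L)),np.sin(np.radians(L))])
        print("delta",(t-p[:2]).round(4),"z->",p[2].round(4),"dpsi",psi-ps,"or",psi-ps+360)
    if len(sys.argv)>4: print(arc(n,L,L-float(sys.argv[4]),int(sys.argv[5])))
E
python3 go.py 0 203 203 60 8
```

```text
t 2.33 p [0.5565 0.0273 0.1634] psi -157.4 az 204.4 r 37.3 F [-0.5  0.2  0.5] Tz 0.04 Mhub(F) -0.01 w 0.477 q6 -112
delta [0.0018 0.0017] z-> 0.1634 dpsi 360.381423328437 or 720.381423328437
-0.0015 0.0043 -0.0003 -7.50;
-0.0009 0.0045 -0.0003 -7.50;
-0.0003 0.0046 -0.0003 -7.50;
0.0003 0.0046 -0.0003 -7.50;
0.0009 0.0045 -0.0003 -7.50;
0.0014 0.0043 -0.0003 -7.50;
0.0020 0.0041 -0.0003 -7.50;
0.0025 0.0038 -0.0003 -7.50;
```

{"api": "carry_out", "payload": {"series": "0.0018 0.0017 -0.02 0;0 0 -0.025 0;0 0 -0.0175 0;0 0 0 0"}}

```text
time: 2.82
tool_pos: [0.5573, 0.0334, 0.102]
tcp_rot: [0.625, -3.075, -0.001]
wrist_force: [-0.4, -0.1, 1.0]
width: 0.478
grip_force: 0.0
```

Run:
```python
from go import *
print(mom(0)); im,_=eyes.read_camera("scene"); cv2.imwrite("pics/s1.png",cv2.resize(im[120:280,220:390],None,fx=3.5,fy=3.5,interpolation=cv2.INTER_CUBIC))
```

```text
t 2.83 p [0.5573 0.0334 0.102 ] psi -157.0 az 195.6 r 34.4 F [-0.4 -0.1  1. ] Tz 0.01 Mhub(F) -0.00 w 0.478 q6 -112
```

View pics/s1.png

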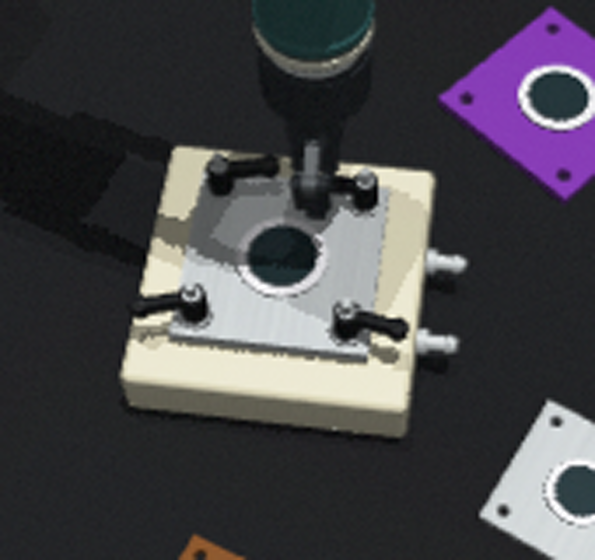

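The picture shows the fingers straddling lever 0's end at crop pixel (315,190), and the other three levers are untouched. I'll check that the pose has settled.

{"api": "carry_out", "payload": {"series": "0 0 0 0;0 0 0 0"}}

```text
time: 3.12
tool_pos: [0.5599, 0.0325, 0.1049]
tcp_rot: [-0.623, 3.077, -0.001]
wrist_force: [0.4, 0.2, 0.4]
width: 0.475
grip_force: 0.0
```

{"api": "carry_out", "payload": {"series": "-0.0017 -0.0021 -0.0015 0;0 0 0 0"}}

```text
time: 3.38
tool_pos: [0.5572, 0.03, 0.1023]
tcp_rot: [0.623, -3.079, 0.0]
wrist_force: [-0.6, 0.2, 0.9]
width: 0.478
grip_force: 0.0
```

Run:
```python
from go import *
L=[]
for i in range(6):
    eyes.read_camera("scene"); s,p,psi=state(); L.append([*p,psi,*s["q"]])
print(np.round(L,4)); print(np.mean(L,0).round(4))
```

```text
[[ 5.573000e-01  3.010000e-02  1.023000e-01 -1.571357e+02  9.300000e-03
   1.772000e-01  1.991300e+00 -0.000000e+00  9.731000e-01 -1.960600e+00]
 [ 5.573000e-01  3.010000e-02  1.023000e-01 -1.571367e+02  9.300000e-03
   1.773000e-01  1.991200e+00  0.000000e+00  9.730000e-01 -1.960500e+00]
 [ 5.573000e-01  3.010000e-02  1.023000e-01 -1.571330e+02  9.400000e-03
   1.774000e-01  1.991200e+00 -0.000000e+00  9.730000e-01 -1.960500e+00]
 [ 5.574000e-01  3.020000e-02  1.023000e-01 -1.571295e+02  9.500000e-03
   1.774000e-01  1.991100e+00  0.000000e+00  9.730000e-01 -1.960500e+00]
 [ 5.574000e-01  3.020000e-02  1.023000e-01 -1.571296e+02  9.500000e-03
   1.775000e-01  1.991100e+00  0.000000e+00  9.730000e-01 -1.960500e+00]
 [ 5.574000e-01  3.020000e-02  1.023000e-01 -1.571205e+02  9.500000e-03
   1.775000e-01  1.991100e+00 -0.000000e+00  9.730000e-01 -1.960600e+00]]
[ 5.573000e-01  3.010000e-02  1.023000e-01 -1.571308e+02  9.400000e-03
  1.774000e-01  1.991200e+00  0.000000e+00  9.730000e-01 -1.960500e+00]
```

{"api": "carry_out", "payload": {"series": "0 0 0 0;0 0 0 0;0 0 0 0;0 0 0 0", "jaw": -1, "grip_force": 30}}

```text
time: 4.18
tool_pos: [0.5575, 0.0298, 0.1024]
tcp_rot: [-0.623, 3.079, -0.001]
wrist_force: [0.4, -3.2, -0.2]
width: 0.11
grip_force: 34.2
```

```bash
python3 go.py 0
```

```text
t 4.17 p [0.5575 0.0298 0.1024] psi -157.1 az 201.3 r 35.4 F [ 0.4 -3.2 -0.2] Tz 0.01 Mhub(F) 0.11 w 0.110 q6 -112
```

{"api": "carry_out", "payload": {"series": "-0.0015 0.0043 -0.0003 -7.5;-0.0009 0.0045 -0.0003 -7.5;-0.0003 0.0046 -0.0003 -7.5;0.0003 0.0046 -0.0003 -7.5;0.0009 0.0045 -0.0003 -7.5;0.0014 0.0043 -0.0003 -7.5;0.002 0.0041 -0.0003 -7.5;0.0025 0.0038 -0.0003 -7.5;0 0 0 0;0 0 0 0"}}

```text
time: 5.42
tool_pos: [0.562, 0.0653, 0.1002]
tcp_rot: [0.998, 2.979, 0.002]
wrist_force: [-0.3, 0.4, 4.0]
width: 0.107
grip_force: 34.5
```

```bash
python3 go.py 0
```

```text
t 5.42 p [0.562  0.0653 0.1002] psi 143.0 az 141.5 r 36.4 F [-0.3  0.4  4. ] Tz -0.13 Mhub(F) -0.00 w 0.107 q6 -49
```

{"api": "carry_out", "payload": {"series": "0 0 0 0;0 0 0 0;0 0 0.03 0;0 0 0.03 0;-0.0067 -0.0182 0 -10.6;-0.0067 -0.0182 0 -10.6;-0.0067 -0.0182 0 -10.6;-0.0067 -0.0182 0 -10.6;-0.0067 -0.0182 0 -10.6;-0.0067 -0.0182 0 -10.6;-0.0067 -0.0182 0 -10.6;-0.0067 -0.0182 0 -10.6;-0.0067 -0.0182 0 -10.6;-0.0066 -0.0185 0 -10.6;0 0 0 0;0 0 -0.03 0;0 0 -0.029 0;0 0 0 0", "jaw": -0.05}}

```text
time: 7.68
tool_pos: [0.4925, -0.116, 0.0983]
tcp_rot: [-2.975, -0.997, 0.008]
wrist_force: [0.1, 0.0, 1.0]
width: 0.476
grip_force: 0.0
```

```bash
python3 go.py 2 217 37 60 8
```

```text
t 7.67 p [ 0.4925 -0.116   0.0983] psi 37.1 az 210.9 r 36.3 F [0.1 0.  1. ] Tz -0.01 Mhub(F) 0.00 w 0.476 q6 37
delta [ 0.0032 -0.0024] z-> 0.0983 dpsi -0.05442402727953777 or 359.94557597272046
-0.0025 0.0038 -0.0003 -7.50;
-0.0020 0.0041 -0.0003 -7.50;
-0.0014 0.0043 -0.0003 -7.50;
-0.0009 0.0045 -0.0003 -7.50;
-0.0003 0.0046 -0.0003 -7.50;
0.0003 0.0046 -0.0003 -7.50;
0.0009 0.0045 -0.0003 -7.50;
0.0015 0.0043 -0.0003 -7.50;
```

{"api": "carry_out", "payload": {"series": "0.001 -0.0015 0.001 0;0 0 0 0;0 0 0 0;0 0 0 0", "jaw": -1}}

```text
time: 8.18
tool_pos: [0.4966, -0.1185, 0.1034]
tcp_rot: [2.98, 0.995, 0.003]
wrist_force: [-2.4, 4.2, 6.1]
width: 0.107
grip_force: 33.7
```

```bash
python3 go.py 2
```

```text
t 8.18 p [ 0.4966 -0.1185  0.1034] psi 36.9 az 217.8 r 34.3 F [-2.4  4.2  6.1] Tz 0.32 Mhub(F) -0.16 w 0.107 q6 37
```

{"api": "carry_out", "payload": {"series": "-0.0025 0.0038 -0.0003 -7.5;-0.002 0.0041 -0.0003 -7.5;-0.0014 0.0043 -0.0003 -7.5;-0.0009 0.0045 -0.0003 -7.5;-0.0003 0.0046 -0.0003 -7.5;0.0003 0.0046 -0.0003 -7.5;0.0009 0.0045 -0.0003 -7.5;0.0015 0.0043 -0.0003 -7.5;0 0 0 0;0 0 0 0"}}

```text
time: 9.43
tool_pos: [0.492, -0.0837, 0.1014]
tcp_rot: [-3.077, 0.629, -0.002]
wrist_force: [-3.1, 4.2, 8.4]
width: 0.104
grip_force: 33.3
```

```bash
python3 go.py 2
```

```text
t 9.43 p [ 0.492  -0.0837  0.1014] psi -23.1 az 156.6 r 34.5 F [-3.1  4.2  8.4] Tz -0.07 Mhub(F) -0.09 w 0.104 q6 101
```

{"api": "carry_out", "payload": {"series": "0 0 0 0;0 0 0 0;0 0 0.03 0;0 0 0.03 0;0.0029 0.014 0 7.3;0.0029 0.014 0 7.3;0.0029 0.014 0 7.3;0.0029 0.014 0 7.3;0.0029 0.014 0 7.3;0.0029 0.014 0 7.3;0.0029 0.014 0 7.3;0.0029 0.0139 0 7.4;0 0 0 0;0 0 -0.03 0;0 0 -0.0286 0;0 0 0 0", "jaw": -0.05}}

```text
time: 11.42
tool_pos: [0.5121, 0.0271, 0.0984]
tcp_rot: [-2.993, -0.951, 0.009]
wrist_force: [-0.9, 0.4, -0.4]
width: 0.48
grip_force: 0.0
```

```bash
python3 go.py 1 35.5 35.5 60 8
```

```text
t 11.43 p [0.5121 0.0271 0.0984] psi 35.3 az 40.0 r 32.8 F [-0.9  0.4 -0.4] Tz -0.01 Mhub(F) 0.03 w 0.480 q6 55
delta [ 0.0034 -0.0008] z-> 0.0984 dpsi 0.24978335817856134 or 360.24978335817855
0.0024 -0.0039 -0.0003 -7.50;
0.0019 -0.0042 -0.0003 -7.50;
0.0013 -0.0044 -0.0003 -7.50;
0.0007 -0.0045 -0.0003 -7.50;
0.0001 -0.0046 -0.0003 -7.50;
-0.0005 -0.0046 -0.0003 -7.50;
-0.0010 -0.0045 -0.0003 -7.50;
-0.0016 -0.0043 -0.0003 -7.50;
```

{"api": "carry_out", "payload": {"series": "0 -0.0005 0.001 0;0 0 0 0;0 0 0 0;0 0 0 0", "jaw": -1}}

```text
time: 11.92
tool_pos: [0.5161, 0.027, 0.1034]
tcp_rot: [2.992, 0.954, 0.005]
wrist_force: [-0.8, -1.6, 5.0]
width: 0.106
grip_force: 34.2
```

```bash
python3 go.py 1
```

```text
t 11.93 p [0.5161 0.027  0.1034] psi 35.4 az 35.9 r 35.9 F [-0.8 -1.6  5. ] Tz -0.21 Mhub(F) -0.03 w 0.106 q6 55
```

{"api": "carry_out", "payload": {"series": "0.0024 -0.0039 -0.0003 -7.5;0.0019 -0.0042 -0.0003 -7.5;0.0013 -0.0044 -0.0003 -7.5;0.0007 -0.0045 -0.0003 -7.5;0.0001 -0.0046 -0.0003 -7.5;-0.0005 -0.0046 -0.0003 -7.5;-0.001 -0.0045 -0.0003 -7.5;-0.0016 -0.0043 -0.0003 -7.5;0 0 0 0;0 0 0 0"}}

```text
time: 13.18
tool_pos: [0.5192, -0.0081, 0.1013]
tcp_rot: [3.069, -0.669, 0.004]
wrist_force: [-1.5, -2.6, 9.4]
width: 0.108
grip_force: 34.2
```

```bash
python3 go.py 1
```

```text
t 13.18 p [ 0.5192 -0.0081  0.1013] psi -24.6 az 336.3 r 35.1 F [-1.5 -2.6  9.4] Tz -0.10 Mhub(F) -0.11 w 0.108 q6 111
```

{"api": "carry_out", "payload": {"series": "0 0 0 0;0 0 0 0;0 0 0.03 0;0 0 0.03 0;0.0238 -0.0077 0 5.7;0.0238 -0.0077 0 5.7;0.0238 -0.0077 0 5.7;0.0238 -0.0077 0 5.7;0.0238 -0.0077 0 5.7;0.0237 -0.0075 0 5.6;0 0 0 0;0 0 -0.03 0;0 0 -0.0276 0;0 0 0 0;0 0 0 0", "jaw": -0.05}}

```text
time: 15.05
tool_pos: [0.6605, -0.0535, 0.1025]
tcp_rot: [-3.131, -0.259, -0.0]
wrist_force: [0.3, -0.4, 0.0]
width: 0.479
grip_force: 0.0
```

```bash
python3 go.py 3 9.5 9.5 60 8
```

```text
t 15.05 p [ 0.6605 -0.0535  0.1025] psi 9.5 az 12.6 r 34.4 F [ 0.3 -0.4  0. ] Tz -0.04 Mhub(F) -0.02 w 0.479 q6 74
delta [ 0.001  -0.0017] z-> 0.1025 dpsi 0.043138174403097196 or 360.0431381744031
0.0005 -0.0046 -0.0003 -7.50;
-0.0001 -0.0046 -0.0003 -7.50;
-0.0007 -0.0045 -0.0003 -7.50;
-0.0013 -0.0044 -0.0003 -7.50;
-0.0019 -0.0042 -0.0003 -7.50;
-0.0024 -0.0039 -0.0003 -7.50;
-0.0029 -0.0035 -0.0003 -7.50;
-0.0033 -0.0031 -0.0003 -7.50;
```

{"api": "carry_out", "payload": {"series": "0.001 -0.0017 -0.001 0;0 0 0 0;0 0 0 0;0 0 0 0", "jaw": -1}}

```text
time: 15.55
tool_pos: [0.6627, -0.0548, 0.1024]
tcp_rot: [-3.13, -0.259, -0.004]
wrist_force: [-0.4, 5.3, 4.7]
width: 0.111
grip_force: 34.5
```

```bash
python3 go.py 3
```

```text
t 15.55 p [ 0.6627 -0.0548  0.1024] psi 9.5 az 9.8 r 36.3 F [-0.4  5.3  4.7] Tz -0.20 Mhub(F) 0.19 w 0.111 q6 74
```

{"api": "carry_out", "payload": {"series": "0.0005 -0.0046 -0.0003 -7.5;-0.0001 -0.0046 -0.0003 -7.5;-0.0007 -0.0045 -0.0003 -7.5;-0.0013 -0.0044 -0.0003 -7.5;-0.0019 -0.0042 -0.0003 -7.5;-0.0024 -0.0039 -0.0003 -7.5;-0.0029 -0.0035 -0.0003 -7.5;-0.0033 -0.0031 -0.0003 -7.5;0 0 0 0;0 0 0 0"}}

```text
time: 16.8
tool_pos: [0.6501, -0.0882, 0.1003]
tcp_rot: [-2.841, 1.34, -0.002]
wrist_force: [-2.3, 2.7, 7.4]
width: 0.112
grip_force: 34.8
```

```bash
python3 go.py 3
```

```text
t 16.80 p [ 0.6501 -0.0882  0.1003] psi -50.5 az 310.4 r 35.7 F [-2.3  2.7  7.4] Tz -0.18 Mhub(F) -0.00 w 0.112 q6 131
```

{"api": "carry_out", "payload": {"series": "0 0 0 0;0 0 0 0;0 0 0.03 0;0 0 0.03 0;-0.0046 0.0081 0 10.6;-0.0046 0.0081 0 10.6;-0.0046 0.0081 0 10.6;-0.0046 0.0081 0 10.6;-0.0046 0.0081 0 10.6;-0.0046 0.0081 0 10.6;-0.0046 0.0081 0 10.6;-0.0046 0.0081 0 10.6;-0.0046 0.0081 0 10.6;-0.0046 0.0081 0 10.6;-0.0046 0.0081 0 10.6;-0.0046 0.0081 0 10.6;-0.0046 0.0081 0 10.6;-0.0046 0.0081 0 10.6;-0.0046 0.0081 0 10.6;-0.0046 0.0081 0 10.6", "jaw": -0.05}}

```text
time: 19.3
tool_pos: [0.5755, 0.0413, 0.1578]
tcp_rot: [-1.584, -2.712, 0.001]
wrist_force: [0.1, -0.0, 0.2]
width: 0.477
grip_force: 0.0
```

{"api": "carry_out", "payload": {"series": "-0.0047 0.0079 0 8;-0.0047 0.0079 0 8;-0.0047 0.0079 0 8;0 0 0 0;0 0 -0.03 0;0 0 -0.0286 0;0 0 0 0;0 0 0 0"}}

```text
time: 20.3
tool_pos: [0.5625, 0.0648, 0.1006]
tcp_rot: [0.996, 2.979, 0.0]
wrist_force: [1.4, -0.2, -0.6]
width: 0.476
grip_force: 0.0
```

```bash
python3 go.py 0 142 143 30 5
```

```text
t 20.30 p [0.5625 0.0648 0.1006] psi 143.0 az 141.7 r 35.7 F [ 1.4 -0.2 -0.6] Tz 0.02 Mhub(F) -0.03 w 0.476 q6 -49
delta [ 0.0004 -0.0006] z-> 0.1006 dpsi -0.007722515005781361 or 359.99227748499425
0.0024 0.0028 -0.0002 -6.00;
0.0027 0.0025 -0.0002 -6.00;
0.0029 0.0022 -0.0002 -6.00;
0.0031 0.0019 -0.0002 -6.00;
0.0033 0.0015 -0.0002 -6.00;
```

{"api": "carry_out", "payload": {"series": "0 0 0 0;0 0 0 0;0 0 0 0", "jaw": -1}}

```text
time: 20.68
tool_pos: [0.5628, 0.0649, 0.1013]
tcp_rot: [0.995, 2.978, 0.001]
wrist_force: [-1.5, -1.1, 5.6]
width: 0.106
grip_force: 34.6
```

{"api": "carry_out", "payload": {"series": "0.0024 0.0028 -0.0002 -6;0.0027 0.0025 -0.0002 -6;0.0029 0.0022 -0.0002 -6;0.0015 0.0010 -0.0001 -3"}}

```text
time: 21.18
tool_pos: [0.5721, 0.0734, 0.1006]
tcp_rot: [1.522, 2.746, 0.0]
wrist_force: [-1.9, -1.1, 6.1]
width: 0.107
grip_force: 34.8
```

```bash
python3 go.py 0
```

```text
t 21.18 p [0.5721 0.0734 0.1006] psi 122.0 az 121.0 r 35.8 F [-1.9 -1.1  6.1] Tz 0.16 Mhub(F) 0.08 w 0.107 q6 -27
```

{"api": "carry_out", "payload": {"series": "0.0016 0.0009 -0.0001 -3;0 0 0 0"}}

```text
time: 21.42
tool_pos: [0.5737, 0.0744, 0.1005]
tcp_rot: [1.592, 2.707, 0.001]
wrist_force: [-2.5, -0.5, 5.9]
width: 0.109
grip_force: 34.8
```

```bash
python3 go.py 0; python3 -c "
from go import *
print(arc(0,118,76,14))"
```

```text
t 21.43 p [0.5737 0.0744 0.1005] psi 119.1 az 118.0 r 35.9 F [-2.5 -0.5  5.9] Tz 0.02 Mhub(F) 0.09 w 0.109 q6 -24
0.0016 0.0008 -0.0001 -3.00;
0.0017 0.0007 -0.0001 -3.00;
0.0017 0.0006 -0.0001 -3.00;
0.0017 0.0006 -0.0001 -3.00;
0.0018 0.0005 -0.0001 -3.00;
0.0018 0.0004 -0.0001 -3.00;
0.0018 0.0003 -0.0001 -3.00;
0.0018 0.0002 -0.0001 -3.00;
0.0018 0.0001 -0.0001 -3.00;
0.0018 -0.0000 -0.0001 -3.00;
0.0018 -0.0001 -0.0001 -3.00;
0.0018 -0.0002 -0.0001 -3.00;
0.0018 -0.0003 -0.0001 -3.00;
0.0018 -0.0004 -0.0001 -3.00;
```

{"api": "carry_out", "payload": {"series": "0.0016 0.0008 -0.0001 -3;0 0 0 0"}}

```text
time: 21.68
tool_pos: [0.5753, 0.0752, 0.1004]
tcp_rot: [1.662, 2.664, 0.001]
wrist_force: [-1.5, -0.7, 6.0]
width: 0.11
grip_force: 34.7
```

```bash
python3 go.py 0
```

```text
t 21.68 p [0.5753 0.0752 0.1004] psi 116.1 az 115.1 r 35.8 F [-1.5 -0.7  6. ] Tz 0.07 Mhub(F) 0.06 w 0.110 q6 -21
```

{"api": "carry_out", "payload": {"series": "0.0017 0.0007 -0.0001 -3;0 0 0 0"}}

```text
time: 21.92
tool_pos: [0.577, 0.0759, 0.1003]
tcp_rot: [1.731, 2.62, 0.001]
wrist_force: [-1.7, -0.6, 6.1]
width: 0.105
grip_force: 34.8
```

```bash
python3 go.py 0
```

```text
t 21.93 p [0.577  0.0759 0.1003] psi 113.1 az 112.1 r 35.9 F [-1.7 -0.6  6.1] Tz 0.04 Mhub(F) 0.06 w 0.105 q6 -18
```

{"api": "carry_out", "payload": {"series": "0.0017 0.0006 -0.0001 -3;0 0 0 0"}}

```text
time: 22.18
tool_pos: [0.5787, 0.0766, 0.1002]
tcp_rot: [1.799, 2.574, 0.001]
wrist_force: [-0.6, -1.0, 5.8]
width: 0.109
grip_force: 34.8
```

```bash
python3 go.py 0
```

```text
t 22.18 p [0.5787 0.0766 0.1002] psi 110.1 az 109.2 r 35.9 F [-0.6 -1.   5.8] Tz 0.12 Mhub(F) 0.03 w 0.109 q6 -15
```

{"api": "carry_out", "payload": {"series": "0.0012 0.0004 -0.0001 -2;0.0012 0.0003 -0.0001 -2;0 0 0 0"}}

```text
time: 22.55
tool_pos: [0.581, 0.0773, 0.1001]
tcp_rot: [1.888, 2.51, 0.001]
wrist_force: [-2.7, -0.8, 7.4]
width: 0.111
grip_force: 34.8
```

```bash
python3 go.py 0
```

```text
t 22.55 p [0.581  0.0773 0.1001] psi 106.1 az 105.4 r 35.9 F [-2.7 -0.8  7.4] Tz 0.04 Mhub(F) 0.10 w 0.111 q6 -11
```

{"api": "carry_out", "payload": {"series": "0.0012 0.0003 -0.0001 -2;0.0012 0.0003 -0.0001 -2;0 0 0 0"}}

```text
time: 22.92
tool_pos: [0.5833, 0.0779, 0.0999]
tcp_rot: [1.974, 2.442, 0.001]
wrist_force: [-2.0, -0.7, 6.4]
width: 0.107
grip_force: 34.9
```

```bash
python3 go.py 0
```

```text
t 22.93 p [0.5833 0.0779 0.0999] psi 102.1 az 101.5 r 36.0 F [-2.  -0.7  6.4] Tz 0.06 Mhub(F) 0.08 w 0.107 q6 -7
```

{"api": "carry_out", "payload": {"series": "0.0012 0.0002 -0.0001 -2;0.0012 0.0002 -0.0001 -2;0 0 0 0"}}

```text
time: 23.3
tool_pos: [0.5852, 0.0783, 0.0999]
tcp_rot: [2.057, 2.374, -0.001]
wrist_force: [-5.1, -0.6, 9.4]
width: 0.106
grip_force: 36.6
```

```bash
python3 go.py 0
```

```text
t 23.30 p [0.5852 0.0783 0.0999] psi 98.2 az 98.5 r 36.0 F [-5.1 -0.6  9.4] Tz 0.60 Mhub(F) 0.18 w 0.106 q6 -3
```

{"api": "carry_out", "payload": {"series": "0 0 0 0;0 0 0 0;0 0 0.03 0;0 0 0.03 0;-0.0118 -0.0201 0 7.4;-0.0118 -0.0201 0 7.4;-0.0118 -0.0201 0 7.4;-0.0118 -0.0201 0 7.4;-0.0118 -0.0201 0 7.4;-0.0118 -0.0201 0 7.4;-0.0118 -0.0201 0 7.4;-0.0119 -0.0201 0 7.4;0 0 0 0;0 0 -0.03 0;0 0 -0.0281 0;0 0 0 0;0 0 0 0", "jaw": -0.05}}

```text
time: 25.42
tool_pos: [0.4915, -0.0823, 0.1008]
tcp_rot: [0.619, 3.079, 0.0]
wrist_force: [0.4, 0.7, -0.6]
width: 0.47
grip_force: 0.0
```

{"api": "carry_out", "payload": {"series": "0 0 0 0;0 0 0 0;0 0 0 0", "jaw": -1}}

```text
time: 25.8
tool_pos: [0.4916, -0.083, 0.1014]
tcp_rot: [0.619, 3.078, -0.001]
wrist_force: [-1.0, -2.4, 5.5]
width: 0.111
grip_force: 34.6
```

```bash
python3 go.py 2; python3 -c "
from go import *
print(arc(2,157,133,4));print(arc(2,133,85,12))"
```

```text
t 25.80 p [ 0.4916 -0.083   0.1014] psi 157.3 az 155.9 r 35.2 F [-1.  -2.4  5.5] Tz -0.12 Mhub(F) 0.09 w 0.111 q6 -80
0.0016 0.0033 -0.0002 -6.00;
0.0019 0.0031 -0.0002 -6.00;
0.0023 0.0029 -0.0002 -6.00;
0.0025 0.0026 -0.0002 -6.00;
0.0018 0.0016 -0.0001 -4.00;
0.0020 0.0015 -0.0001 -4.00;
0.0020 0.0013 -0.0001 -4.00;
0.0021 0.0012 -0.0001 -4.00;
0.0022 0.0010 -0.0001 -4.00;
0.0023 0.0009 -0.0001 -4.00;
0.0023 0.0007 -0.0001 -4.00;
0.0024 0.0005 -0.0001 -4.00;
0.0024 0.0004 -0.0001 -4.00;
0.0024 0.0002 -0.0001 -4.00;
0.0024 0.0000 -0.0001 -4.00;
0.0024 -0.0001 -0.0001 -4.00;
```

{"api": "carry_out", "payload": {"series": "0.0016 0.0033 -0.0002 -6;0.0019 0.0031 -0.0002 -6;0.0023 0.0029 -0.0002 -6;0.0025 0.0026 -0.0002 -6;0 0 0 0"}}

```text
time: 26.42
tool_pos: [0.4999, -0.0711, 0.1005]
tcp_rot: [1.246, 2.882, -0.0]
wrist_force: [-0.9, -1.5, 5.2]
width: 0.109
grip_force: 34.7
```

```bash
python3 go.py 2
```

```text
t 26.43 p [ 0.4999 -0.0711  0.1005] psi 133.2 az 132.1 r 35.5 F [-0.9 -1.5  5.2] Tz -0.18 Mhub(F) 0.06 w 0.109 q6 -54
```

{"api": "carry_out", "payload": {"series": "0.0009 0.0008 -0.0001 -2;0.0009 0.0008 0 -2;0 0 0 0"}}

```text
time: 26.8
tool_pos: [0.5016, -0.0696, 0.1004]
tcp_rot: [1.344, 2.837, -0.0]
wrist_force: [-0.5, -1.5, 5.4]
width: 0.106
grip_force: 34.7
```

```bash
python3 go.py 2
```

```text
t 26.80 p [ 0.5016 -0.0696  0.1004] psi 129.3 az 128.5 r 35.5 F [-0.5 -1.5  5.4] Tz 0.08 Mhub(F) 0.05 w 0.106 q6 -50
```

{"api": "carry_out", "payload": {"series": "0.001 0.0008 -0.0001 -2;0.001 0.0007 0 -2;0 0 0 0"}}

```text
time: 27.18
tool_pos: [0.5035, -0.0681, 0.1002]
tcp_rot: [1.443, 2.788, -0.0]
wrist_force: [-2.1, -2.2, 5.5]
width: 0.114
grip_force: 34.7
```

```bash
python3 go.py 2
```

```text
t 27.18 p [ 0.5035 -0.0681  0.1002] psi 125.3 az 124.6 r 35.5 F [-2.1 -2.2  5.5] Tz 0.04 Mhub(F) 0.11 w 0.114 q6 -46
```

{"api": "carry_out", "payload": {"series": "0.001 0.0007 -0.0001 -2;0.001 0.0006 0 -2;0 0 0 0"}}

```text
time: 27.55
tool_pos: [0.5056, -0.0668, 0.1001]
tcp_rot: [1.539, 2.736, -0.0]
wrist_force: [-0.8, -2.5, 5.9]
width: 0.103
grip_force: 34.6
```

```bash
python3 go.py 2
```

```text
t 27.55 p [ 0.5056 -0.0668  0.1001] psi 121.3 az 120.7 r 35.5 F [-0.8 -2.5  5.9] Tz 0.06 Mhub(F) 0.07 w 0.103 q6 -42
```

{"api": "carry_out", "payload": {"series": "0.0011 0.0006 -0.0001 -2;0.001 0.0006 0 -2;0 0 0 0"}}

```text
time: 27.92
tool_pos: [0.5076, -0.0656, 0.1]
tcp_rot: [1.633, 2.681, -0.0]
wrist_force: [-1.7, -2.0, 6.0]
width: 0.108
grip_force: 34.7
```

```bash
python3 go.py 2
```

```text
t 27.93 p [ 0.5076 -0.0656  0.1   ] psi 117.3 az 116.8 r 35.6 F [-1.7 -2.   6. ] Tz 0.04 Mhub(F) 0.09 w 0.108 q6 -37
```

{"api": "carry_out", "payload": {"series": "0.0011 0.0005 -0.0001 -2;0.0011 0.0005 0 -2;0 0 0 0"}}

```text
time: 28.3
tool_pos: [0.5099, -0.0646, 0.0998]
tcp_rot: [1.726, 2.623, 0.0]
wrist_force: [-0.8, -2.0, 4.5]
width: 0.108
grip_force: 34.7
```

```bash
python3 go.py 2
```

```text
t 28.30 p [ 0.5099 -0.0646  0.0998] psi 113.3 az 112.9 r 35.6 F [-0.8 -2.   4.5] Tz 0.10 Mhub(F) 0.05 w 0.108 q6 -33
```

{"api": "carry_out", "payload": {"series": "0.0012 0.0004 -0.0001 -2;0.0011 0.0005 0 -2;0 0 0 0"}}

```text
time: 28.68
tool_pos: [0.5121, -0.0637, 0.0997]
tcp_rot: [1.816, 2.561, 0.0]
wrist_force: [-1.3, -2.1, 5.5]
width: 0.107
grip_force: 34.7
```

```bash
python3 go.py 2
```

```text
t 28.68 p [ 0.5121 -0.0637  0.0997] psi 109.3 az 109.0 r 35.6 F [-1.3 -2.1  5.5] Tz 0.04 Mhub(F) 0.07 w 0.107 q6 -29
```

{"api": "carry_out", "payload": {"series": "0.0012 0.0004 -0.0001 -2;0.0011 0.0003 0 -2;0 0 0 0"}}

```text
time: 29.05
tool_pos: [0.5141, -0.0631, 0.0996]
tcp_rot: [1.904, 2.497, -0.001]
wrist_force: [-2.5, -2.4, 6.1]
width: 0.102
grip_force: 35.0
```

```bash
python3 go.py 2
```

```text
t 29.05 p [ 0.5141 -0.0631  0.0996] psi 105.4 az 105.6 r 35.6 F [-2.5 -2.4  6.1] Tz 0.39 Mhub(F) 0.11 w 0.102 q6 -25
```

{"api": "carry_out", "payload": {"series": "0.0009 0.0002 0 -1.5;0 0 0 0"}}

```text
time: 29.3
tool_pos: [0.5148, -0.0629, 0.0996]
tcp_rot: [1.936, 2.473, -0.001]
wrist_force: [-2.5, -2.3, 6.4]
width: 0.109
grip_force: 35.7
```

```bash
python3 go.py 2
```

```text
t 29.30 p [ 0.5148 -0.0629  0.0996] psi 103.9 az 104.4 r 35.6 F [-2.5 -2.3  6.4] Tz 0.47 Mhub(F) 0.11 w 0.109 q6 -23
```

{"api": "carry_out", "payload": {"series": "0.0006 0.0001 0 -1;0 0 0 0"}}

```text
time: 29.55
tool_pos: [0.5153, -0.0628, 0.0996]
tcp_rot: [1.957, 2.456, -0.002]
wrist_force: [-3.1, -1.6, 7.5]
width: 0.106
grip_force: 36.5
```

```bash
python3 go.py 2
```

```text
t 29.55 p [ 0.5153 -0.0628  0.0996] psi 102.9 az 103.6 r 35.6 F [-3.1 -1.6  7.5] Tz 0.56 Mhub(F) 0.12 w 0.106 q6 -22
```

{"api": "carry_out", "payload": {"series": "0 0 0 0;0 0 0 0;0 0 0.03 0;0 0 0.03 0;0.0005 0.0092 0 8.9;0.0005 0.0092 0 8.9;0.0005 0.0092 0 8.9;0.0005 0.0092 0 8.9;0.0005 0.0092 0 8.9;0.0005 0.009 0 8.8;0 0 0 0;0 0 -0.03 0;0 0 -0.0285 0;0 0 0 0;0 0 0 0", "jaw": -0.05}}

```text
time: 31.42
tool_pos: [0.5187, -0.0073, 0.1008]
tcp_rot: [0.653, 3.072, 0.0]
wrist_force: [-0.2, -0.0, 0.8]
width: 0.476
grip_force: 0.0
```

{"api": "carry_out", "payload": {"series": "0 0 0 0;0 0 0 0;0 0 0 0", "jaw": -1}}

```text
time: 31.8
tool_pos: [0.5192, -0.0076, 0.1014]
tcp_rot: [0.651, 3.071, -0.001]
wrist_force: [-0.0, -3.0, 4.7]
width: 0.107
grip_force: 34.4
```

```bash
python3 go.py 1; python3 -c "
from go import *
print(arc(1,-24,-48,4));print(arc(1,-48,-96,12))"
```

```text
t 31.80 p [ 0.5192 -0.0076  0.1014] psi 156.1 az 337.1 r 35.0 F [-0.  -3.   4.7] Tz -0.13 Mhub(F) -0.10 w 0.107 q6 -70
-0.0017 -0.0033 -0.0002 -6.00;
-0.0020 -0.0031 -0.0002 -6.00;
-0.0023 -0.0028 -0.0002 -6.00;
-0.0026 -0.0026 -0.0002 -6.00;
-0.0019 -0.0016 -0.0001 -4.00;
-0.0020 -0.0014 -0.0001 -4.00;
-0.0021 -0.0013 -0.0001 -4.00;
-0.0022 -0.0011 -0.0001 -4.00;
-0.0022 -0.0010 -0.0001 -4.00;
-0.0023 -0.0008 -0.0001 -4.00;
-0.0023 -0.0007 -0.0001 -4.00;
-0.0024 -0.0005 -0.0001 -4.00;
-0.0024 -0.0003 -0.0001 -4.00;
-0.0024 -0.0002 -0.0001 -4.00;
-0.0024 0.0000 -0.0001 -4.00;
-0.0024 0.0002 -0.0001 -4.00;
```

Nut 2 ended tight at 0.68 N m. Now nut 1.

{"api": "carry_out", "payload": {"series": "-0.0017 -0.0033 -0.0002 -6;-0.002 -0.0031 -0.0002 -6;-0.0023 -0.0028 -0.0002 -6;-0.0026 -0.0026 -0.0002 -6;0 0 0 0"}}

```text
time: 32.42
tool_pos: [0.5106, -0.0194, 0.1006]
tcp_rot: [1.275, 2.868, 0.0]
wrist_force: [-1.8, -1.8, 6.2]
width: 0.108
grip_force: 34.4
```

```bash
python3 go.py 1
```

```text
t 32.42 p [ 0.5106 -0.0194  0.1006] psi 132.0 az 312.9 r 34.7 F [-1.8 -1.8  6.2] Tz 0.04 Mhub(F) -0.09 w 0.108 q6 -47
```

{"api": "carry_out", "payload": {"series": "-0.001 -0.0008 -0.0001 -2;-0.0009 -0.0008 0 -2;0 0 0 0"}}

```text
time: 32.8
tool_pos: [0.5088, -0.0209, 0.1005]
tcp_rot: [1.373, 2.822, 0.001]
wrist_force: [-0.4, -1.8, 5.6]
width: 0.106
grip_force: 34.4
```

```bash
python3 go.py 1
```

```text
t 32.80 p [ 0.5088 -0.0209  0.1005] psi 128.1 az 309.1 r 34.6 F [-0.4 -1.8  5.6] Tz 0.17 Mhub(F) -0.05 w 0.106 q6 -43
```

{"api": "carry_out", "payload": {"series": "-0.001 -0.0007 -0.0001 -2;-0.001 -0.0007 0 -2;0 0 0 0"}}

```text
time: 33.17
tool_pos: [0.5068, -0.0223, 0.1004]
tcp_rot: [1.471, 2.773, 0.001]
wrist_force: [-1.0, -2.7, 5.0]
width: 0.109
grip_force: 34.4
```

```bash
python3 go.py 1
```

```text
t 33.17 p [ 0.5068 -0.0223  0.1004] psi 124.1 az 305.0 r 34.6 F [-1.  -2.7  5. ] Tz 0.19 Mhub(F) -0.08 w 0.109 q6 -39
```

{"api": "carry_out", "payload": {"series": "-0.0011 -0.0007 -0.0001 -2;-0.001 -0.0006 0 -2;0 0 0 0"}}

```text
time: 33.55
tool_pos: [0.5048, -0.0237, 0.1002]
tcp_rot: [1.567, 2.72, 0.001]
wrist_force: [-0.0, -3.0, 6.2]
width: 0.108
grip_force: 34.4
```

```bash
python3 go.py 1
```

```text
t 33.55 p [ 0.5048 -0.0237  0.1002] psi 120.1 az 300.9 r 34.6 F [-0.  -3.   6.2] Tz 0.22 Mhub(F) -0.05 w 0.108 q6 -36
```

{"api": "carry_out", "payload": {"series": "-0.0011 -0.0006 -0.0001 -2;-0.0011 -0.0005 0 -2;0 0 0 0"}}

```text
time: 33.92
tool_pos: [0.5026, -0.0248, 0.1002]
tcp_rot: [1.661, 2.663, 0.001]
wrist_force: [-0.1, -1.3, 5.4]
width: 0.108
grip_force: 34.4
```

```bash
python3 go.py 1
```

```text
t 33.92 p [ 0.5026 -0.0248  0.1002] psi 116.1 az 296.8 r 34.5 F [-0.1 -1.3  5.4] Tz 0.15 Mhub(F) -0.02 w 0.108 q6 -32
```

{"api": "carry_out", "payload": {"series": "-0.0011 -0.0005 -0.0001 -2;-0.0011 -0.0005 0 -2;0 0 0 0"}}

```text
time: 34.3
tool_pos: [0.501, -0.0256, 0.1001]
tcp_rot: [1.752, 2.603, 0.003]
wrist_force: [2.1, -1.4, 5.1]
width: 0.11
grip_force: 37.0
```

```bash
python3 go.py 1
```

```text
t 34.30 p [ 0.501  -0.0256  0.1001] psi 112.1 az 293.9 r 34.5 F [ 2.1 -1.4  5.1] Tz 0.63 Mhub(F) 0.05 w 0.110 q6 -28
```

{"api": "carry_out", "payload": {"series": "0 0 0 0;0 0 0 0;0 0 0.03 0;0 0 0.03 0;0.0249 -0.0102 0 2.9;0.0249 -0.0102 0 2.9;0.0249 -0.0102 0 2.9;0.0249 -0.0102 0 2.9;0.0249 -0.0102 0 2.9;0.0249 -0.0102 0 2.9;0 0 0 0;0 0 -0.03 0;0 0 -0.0287 0;0 0 0 0;0 0 0 0", "jaw": -0.05}}

```text
time: 36.17
tool_pos: [0.6483, -0.0863, 0.1006]
tcp_rot: [-1.341, -2.841, -0.0]
wrist_force: [1.1, 0.2, 0.9]
width: 0.475
grip_force: 0.0
```

{"api": "carry_out", "payload": {"series": "0 0 0 0;0 0 0 0;0 0 0 0", "jaw": -1}}

```text
time: 36.55
tool_pos: [0.6493, -0.0869, 0.1017]
tcp_rot: [1.34, 2.839, 0.001]
wrist_force: [-1.2, -1.5, 5.1]
width: 0.109
grip_force: 34.6
```

```bash
python3 go.py 3; python3 -c "
from go import *
print(arc(3,-50,-74,4));print(arc(3,-74,-122,12))"
```

```text
t 36.55 p [ 0.6493 -0.0869  0.1017] psi 129.5 az 310.8 r 34.2 F [-1.2 -1.5  5.1] Tz -0.10 Mhub(F) -0.06 w 0.109 q6 -49
-0.0029 -0.0022 -0.0002 -6.00;
-0.0031 -0.0019 -0.0002 -6.00;
-0.0033 -0.0015 -0.0002 -6.00;
-0.0035 -0.0012 -0.0002 -6.00;
-0.0024 -0.0006 -0.0001 -4.00;
-0.0024 -0.0004 -0.0001 -4.00;
-0.0024 -0.0003 -0.0001 -4.00;
-0.0024 -0.0001 -0.0001 -4.00;
-0.0024 0.0001 -0.0001 -4.00;
-0.0024 0.0003 -0.0001 -4.00;
-0.0024 0.0004 -0.0001 -4.00;
-0.0024 0.0006 -0.0001 -4.00;
-0.0023 0.0008 -0.0001 -4.00;
-0.0023 0.0009 -0.0001 -4.00;
-0.0022 0.0011 -0.0001 -4.00;
-0.0021 0.0012 -0.0001 -4.00;
```

{"api": "carry_out", "payload": {"series": "-0.0029 -0.0022 -0.0002 -6;-0.0031 -0.0019 -0.0002 -6;-0.0033 -0.0015 -0.0002 -6;-0.0035 -0.0012 -0.0002 -6;0 0 0 0"}}

```text
time: 37.17
tool_pos: [0.6366, -0.0935, 0.1009]
tcp_rot: [1.902, 2.498, 0.002]
wrist_force: [-0.7, 0.0, 6.3]
width: 0.107
grip_force: 34.6
```

```bash
python3 go.py 3
```

```text
t 37.17 p [ 0.6366 -0.0935  0.1009] psi 105.4 az 286.5 r 33.9 F [-0.7  0.   6.3] Tz -0.02 Mhub(F) -0.02 w 0.107 q6 -26
```

{"api": "carry_out", "payload": {"series": "-0.0012 -0.0003 -0.0001 -2;-0.0012 -0.0003 0 -2;0 0 0 0"}}

```text
time: 37.55
tool_pos: [0.6344, -0.0941, 0.1008]
tcp_rot: [1.986, 2.431, 0.002]
wrist_force: [-0.7, -0.4, 5.5]
width: 0.109
grip_force: 34.6
```

```bash
python3 go.py 3
```

```text
t 37.55 p [ 0.6344 -0.0941  0.1008] psi 101.5 az 282.7 r 33.9 F [-0.7 -0.4  5.5] Tz 0.16 Mhub(F) -0.03 w 0.109 q6 -22
```

{"api": "carry_out", "payload": {"series": "-0.0012 -0.0002 -0.0001 -2;-0.0012 -0.0002 0 -2;0 0 0 0"}}

```text
time: 37.92
tool_pos: [0.6325, -0.0945, 0.1008]
tcp_rot: [2.069, 2.36, 0.003]
wrist_force: [0.8, 0.3, 6.0]
width: 0.108
grip_force: 35.5
```

```bash
python3 go.py 3
```

```text
t 37.92 p [ 0.6325 -0.0945  0.1008] psi 97.5 az 279.3 r 33.9 F [0.8 0.3 6. ] Tz 0.47 Mhub(F) 0.03 w 0.108 q6 -18
```

{"api": "carry_out", "payload": {"series": "-0.0012 -0.0002 0 -2;0 0 0 0"}}

```text
time: 38.17
tool_pos: [0.6316, -0.0946, 0.1008]
tcp_rot: [2.109, 2.324, 0.004]
wrist_force: [1.8, 0.8, 4.3]
width: 0.108
grip_force: 37.5
```

```bash
python3 go.py 3
```

```text
t 38.17 p [ 0.6316 -0.0946  0.1008] psi 95.5 az 277.7 r 33.9 F [1.8 0.8 4.3] Tz 0.68 Mhub(F) 0.07 w 0.108 q6 -16
```

{"api": "carry_out", "payload": {"series": "0 0 0 0;0 0 0 0;0 0 0.03 0;0 0 0.05 0;0 0 0.05 0;-0.03 0.05 0.02 0;-0.03 0.05 0 0;-0.03 0.05 0 0;-0.03 0.05 0 0;-0.03 0.05 0 0;-0.03 0.05 0 0;0 0.05 0 0;0 0 0 0;0 0 0 0", "jaw": -0.05}}

```text
time: 39.92
tool_pos: [0.4492, 0.2549, 0.2483]
tcp_rot: [-2.112, -2.326, 0.003]
wrist_force: [0.2, 0.3, 1.1]
width: 0.475
grip_force: 0.0
```

Run:
```python
from meas import *
from go import HUB
for n in("top","scene"):
    im,d=eyes.read_camera(n); W=cloud(n,im,d); z=W[...,2]
    x=W[...,0]-.5568;y=W[...,1]+.0272;a=np.radians(19.5)
    hx=x*np.cos(a)+y*np.sin(a);hy=-x*np.sin(a)+y*np.cos(a)
    m=(d>0)&(abs(hx)<.069)&(abs(hy)<.069)&(np.hypot(hx,hy)>.038)&(z>.065)&(z<.081)
    A=np.c_[hx[m],hy[m],np.ones(m.sum())]; s=np.linalg.lstsq(A,z[m],rcond=None)[0]
    d0=np.load(n+"0.npy");z0=cloud(n,im,d0)[...,2];m0=m&(z0>.065)&(z0<.085)
    print(n,"plane tilt deg",np.degrees(s[:2]).round(2),"median z",np.median(z[m]).round(4),"before",np.median(z0[m0]).round(4))
    for k in range(4):
        q=m0&(np.hypot(W[...,0]-HUB[k,0],W[...,1]-HUB[k,1])<.035); print(k,"drop mm",round(1e3*np.median((z0-z)[q]),2),q.sum(),end="; ")
    print()
    for t in("bottle_mid","jar_mid","beaker_mid"): print(t,[np.round(r["rect"]).astype(int).tolist() for r in spot_in(n,t)][:1])
    if n=="top": cv2.imwrite("pics/top2.png",cv2.resize(im[110:290,150:480],None,fx=2.4,fy=2.4,interpolation=cv2.INTER_CUBIC))
s=bot.read_state();print(s["time"],s["tool_pos"])
```

```text
top plane tilt deg [0.13 0.01] median z 0.0729 before 0.0757
0 drop mm 2.71 167; 1 drop mm 3.29 163; 2 drop mm 2.9 167; 3 drop mm 2.89 195; 
bottle_mid [[179, 196, 10, 15]]
jar_mid [[456, 250, 25, 21]]
beaker_mid [[165, 264, 32, 23]]
scene plane tilt deg [ 0.02 -0.05] median z 0.0736 before 0.0765
0 drop mm 2.94 199; 1 drop mm 2.67 164; 2 drop mm 2.89 194; 3 drop mm 3.15 175; 
bottle_mid [[363, 90, 17, 35]]
jar_mid [[196, 324, 28, 31]]
beaker_mid [[313, 76, 18, 32]]
40.325 [0.45000568 0.25475762 0.24907086]
```

View pics/top2.png

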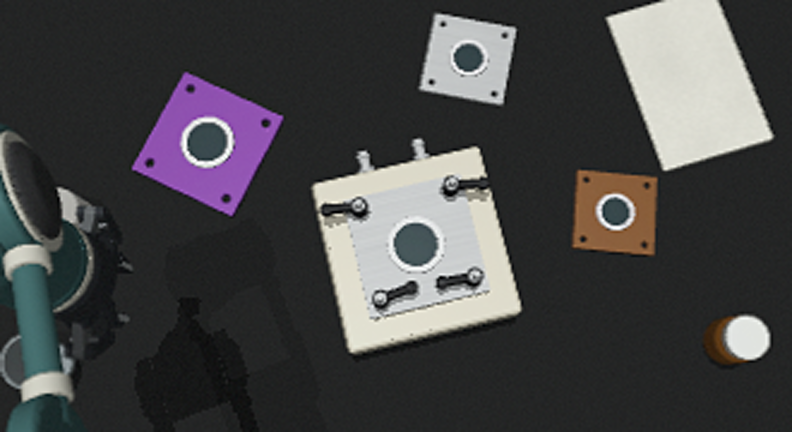

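The picture shows the cover seated and level: about 2.9 mm lower, 0.1° tilt or less, top face at about 73 mm. All four levers have turned and the bystanders have not moved. Handing in.

```bash
python3 -c "
from workcell import bot
print(bot.finish_job())"
```

```text
the job is handed in; nothing more can be done
None
```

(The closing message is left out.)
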